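# Proof-load a printed bracket on the pull-test rig

### The job

Proof-load the printed bracket on the pull-test rig: swing the spring balance's hook down over the bracket's cross-pin until it is fully home, then draw the balance's D handle straight out until the pointer on its face stands level with the set tab, easing up to it and at no time going more than a centimetre past it. Finish while still holding the handle out there under load, pointer at the tab; do not let go. Leave the set tab as it is set, and leave the things lying about where they are.

Things in the scene. Friction and masses are not known exactly. Their poses are not given: they have to be found in the camera images.
- hook (a joint): Swing hook at the tail of the spring balance: 0 = fully home (arm lying level on the bracket's cross-pin, claw behind the pin), 1.57 = straight up (stop at 1.6). Grows as it swings up about its level pivot. Stiff in its pivot, it stays where it is put (about 1.5 N at its end moves it) and can simply be pushed over and down
- hook_pivot (a point): Pivot centre of the hook, 80 mm above the table. x axis: along the pivot, level. y axis: along the hook (level, towards the bracket, when home; swings up with the hook); z up when home. The hook is a steel bar 12 mm wide (x), 86 mm long (y), 8 mm thick, its outer (upper, +z) face 16 mm from the pivot axis: 96 mm above the table when home, 5 mm above the bracket's cheeks
- hook_end (a point): Middle of the outer (upper) face at the free end of the hook, above the claw: 81.5 mm along y and 16 mm along z from the pivot
- claw: The claw hanging from the free end of the hook, a steel block 12 x 9 x 20 mm (its origin and axes are those of hook_pivot)
- bracket: The white printed bracket under test, bolted to the tail end of the rig: two upright cheeks 20 mm apart with a 10 mm steel cross-pin through them (pin centre 83 mm above the table, 70 mm beyond the hook's pivot). Origin on the table under the pin. z is up; -y is the level direction in which the balance is pulled (from bracket to handle)
- handle: D handle at the front of the balance, opposite to the hook. Origin: centre of its grip bar, round, level, 14 mm thick, 87 mm long (along x), 80 mm above the bare table. -y points straight out (the pull direction), z up. Behind the bar (+y) an opening 87 mm wide and 55 mm deep up to the yoke takes a finger from above. Yoke and side arms rise 7 mm above the bar's centre
- pull_rod (a joint): How far the handle's rod is drawn out of the balance, m: 0 at rest, stop at 0.085. A spring draws it back: 1 N at rest plus 0.2 N per mm, so 6 to 14 N at the tab. If the hook is not on the pin, the whole balance slides out of place instead (and stays slid, up to 40 mm)
- pointer (a point): Top of the brass pointer on the balance's upper face, 99 mm above the table: a bar 4 mm wide along the pull direction, 24 mm across it. Moves out with the handle, one to one. Axes as the handle's
- set_tab (a point): Dark steel set tab clipped on one edge of the balance's upper face, 12 mm wide along the pull direction; this point: its top, mid-width, 99 mm above the table. It stands 28 to 65 mm out from the resting pointer; the pointer is level with it when both have the same y (handle's axes). As the load comes on, balance, tab and handle all shift out some 2 mm until the claw bears on the pin
- gear: Bystander: white printed gear, 62 mm across, 22 mm high, beside the rig. Origin under its centre
- winch_drum: Bystander: orange printed drum, 48 mm across, 24 mm high. Origin under its centre
- caliper: Bystander: orange plastic caliper, 150 mm long, lying flat. Origin under its beam's middle
- luggage_scale: Bystander: yellow hand-held luggage scale, 60 x 95 x 26 mm with a wire hook. Origin under its middle
- screwdriver: Bystander: screwdriver 170 mm long with a red handle, lying beside the rig. Origin on its underside, at mid-length
- spare_bracket: Bystander: a spare white printed bracket without a pin, 40 x 60 x 44 mm, standing beside the rig on the robot's side. Origin under its middle
- wire_spool: Bystander: black wire spool, 64 mm across, 50 mm high, standing on end. Origin under its centre

How it is judged (in metres and radians):
On the way, in this order (a step that is already met when the one before it is completed fails the run):
1. the hook lies fully home over the cross-pin (within 0.06 rad), the rod still in (drawn out less than 8 mm) (value of joint hook below 0.06 rad and value of joint pull_rod below 0.008 m), for 0.2 s.
2. with the hook home and pulling on the pin, the fingers hold the handle out with the pointer within 6 mm of the middle of the tab (value of joint hook below 0.06 rad and y of pointer in the frame of set_tab between -0.006 and 0.006 m and contact force between claw and bracket above 3 N and contact force between the fingers and handle above 3 N), for 0.5 s.
At the end, for the whole second after the job is handed in: The hook is home over the pin (within 0.06 rad) and pulls on it with more than 3 N, and the robot's fingers still hold the handle out, steady (under 10 mm/s), with the pointer within 6 mm of the middle of the set tab, that is within the tab's width (all of step 2 and velocity of joint pull_rod between -0.01 and 0.01 m/s); the arm keeps its last pose, push and grip.
It fails at once if the pointer goes more than 15 mm past the set tab (overload) (y of pointer in the frame of set_tab below -0.015 m).
It fails at once if the set tab is shifted by more than 10 mm (distance of set_tab from where it was at the start of the episode above 0.01 m).
It fails at once if a bystander is moved by more than 25 mm (distance of any of gear, winch_drum, caliper, luggage_scale, screwdriver, spare_bracket, wire_spool from where it was at the start of the episode above 0.025 m).
It also fails if it takes over 51 s, if anything falls off the work surface, if the arm or the gripper's body presses on something with over 40 N, if the wrist force passes 120 N, or if a joint passes its speed limit or range.

### The arm

A 6-joint arm with a two-finger parallel gripper is mounted at the origin on the work surface. World frame = base frame: x ahead of the robot, y to its left, z up, the work surface at z = 0. Lengths are in mm, angles in degrees, forces in N, time in s.
With the tool pointing down it reaches from about 350 to 850 mm from the base axis. Payload 8.1 kg.
Tool frame: the origin (TCP) lies midway between the tips of the shut fingers; the grasp point (between the pads) lies 19 mm behind it (r.pinch_z is the distance from the TCP to the grasp point, in mm); z points along the fingers, y is the line along which they close (so a half turn about z gives the same grasp; the last joint's range is limited). The gripper opens to 85 mm and grips with 20 to 120 N. Pads are 22 mm wide; open, the fingers measure 114 mm over their backs; the gripper's body (76 mm by 85 mm) begins 54 mm behind the grasp point. The pads swing forward as they close: fully open they stand 13 mm farther back than shut.
Start: joints at [-4.893, 7.471, 85.268, -0, 87.261, -4.893], TCP at [600.004, 0.022, 231.292] pointing down, gripper open.
Joint ranges: [-169.43, 169.43], [-51.17, 129.36], [1.28, 143.12], [-76.62, 256.62], [0, 156.53], [-152.29, 152.29]. Speed limits (degrees/s): [136.94, 136.94, 159.86, 180, 180, 180].

### API

Orientations are given as [roll, pitch, yaw] about the fixed x, y, z axes, in that order (R = Rz(yaw) Ry(pitch) Rx(roll)).
In Python, from bench import sensors, optics, job, r gives the robot as it stands.
- The arm moves only by the tool play_rows, never from a script. Its argument "motion" is a list that holds one entry, the list of rows, each a list of 6 numbers: the shift along the tool's x, y, z in cm, then the turn, a rotation vector about the tool's x, y, z in degrees. In form: [[[x, y, z, ax, ay, az], ...]]. A call has 1 to 5 rows; each row is the pose to reach, as a shift and turn from the pose commanded when the call began, along the tool's axes at that moment; what a row does not reach only later rows make up. A row lasts 1/10 s, in which the tool goes at most 50 mm and 8.59 degrees, less where a joint would pass 70% of its speed; a pose out of reach is approached as far as the arm can. A call with a gripper value outside its range is refused whole. "jaw" is the opening, from 0 (shut) to 1 (fully open), set as the call begins (left out, the last holds). The fingers move at their own pace and stop on an object; "squeeze" is the grip in N (left out, the last holds). Time passes only in rows, so rows that repeat a pose let the fingers close. It gives the time, the measured TCP pose, the force, the opening and the grip force at its end, in the units of the state.
- sensors.sense(): the state, without advancing time (a new reading comes with each control period).
- optics.snapshot(name): name is "scene" or "side" or "wrist"; returns a dict with "pixels" (400x640x3 uint8, red, green, blue), "mtx" (3x3 intrinsics, pixels), "R" (3x3) and "t" (3): a world point X has camera coordinates R X + t; the wrist camera has in their place "T_tool_cam" (4x4, takes a point from camera to tool coordinates, whose origin is the TCP and whose axes are the flange's). Camera axes: x right, y down, z forward; pixel columns grow to the right and rows downward; lengths in mm; the calibration is good to about 2 mm. A picture is of the moment at which its call begins: read the wrist's pose just before it. There is no depth.
- job.hand_in(): hands the job in; it is judged then, once.
The state is a dict: "time": time; "joint_pos": joint angles; "qd": joint speeds; "joint_efforts": joint torques, N m; "tool_pos": TCP position; "tcp_rot": TCP orientation; "ft_force": force on the tool from outside, world axes, zero at the start; "wrist_torque": the same for the moment, N m; "finger_gap": finger opening in mm; "grip_force": force on a finger pad.
Only numpy, scipy, OpenCV 4.12 (cv2) and the standard library are available. Lean on these libraries where they do the work, as an engineer would, in place of code of your own. Each camera call takes 0.05 s, during which the arm holds its last target. There are 200 camera calls.

## Working session

There is one attempt and no reset: what is moved stays moved. The work goes in short steps, Python scripts to look and compute and a tool call to move; the robot and the scene stay as the last step left them, time stands still between calls to the robot, and variables do not carry over. Pictures are saved under pics/ and viewed, at most 10 in all, crops included, and the job is handed in when it is done.

Besides the shell and the picture viewer there is one more tool, called as name(argument=value, ...), one argument or row to a line, values as JSON. play_rows: Moves the arm, as the interface text tells. Its arguments: {"type":"object","properties":{"motion":{"type":"array","items":{"type":"array","items":{"type":"array","items":{"type":"number"}}}},"jaw":{"type":"number"},"squeeze":{"type":"number"}},"required":["motion"]}

```bash
mkdir -p pics; python3 - <<'E'
from bench import sensors, optics, job, r
import cv2, numpy as np, pickle
print(sensors.sense())
d={}
for n in ("scene","side","wrist"):
    s=optics.snapshot(n); d[n]=s
    cv2.imwrite(f"pics/{n}0.png", s["pixels"][:,:,::-1])
    print(n,{k:np.round(v,3).tolist() for k,v in s.items() if k!="pixels"})
pickle.dump(d,open("d0.pkl","wb"))
E
```

```text
{'time': 0.0, 'joint_pos': array([-4.89373949e+00,  7.51522337e+00,  8.53298459e+01, -1.40574550e-03,
        8.72632971e+01, -4.89265873e+00]), 'qd': array([ 0.00574957, -0.01255516, -0.00768793, -0.04798449, -0.00372397,
        0.00302993]), 'joint_efforts': array([-1.90700346e-03, -5.69404185e+01, -5.00557995e+01, -2.19391650e-04,
        1.44415747e-02,  7.24149572e-05]), 'tool_pos': array([5.99434648e+02, 5.46548987e-02, 2.30237823e+02]), 'tcp_rot': array([-1.79891909e+02, -7.84358228e-03,  8.99989803e+01]), 'ft_force': array([ 0.15911413,  0.28791596, -0.29533423]), 'wrist_torque': array([0.01088137, 0.00975556, 0.01299182]), 'grip_force': 0.0, 'finger_gap': 85.22965212271957}
scene {'mtx': [[495.238, 0.0, 322.991], [0.0, 495.238, 198.103], [0.0, 0.0, 1.0]], 'R': [[-0.565, 0.825, -0.018], [0.658, 0.437, -0.613], [-0.498, -0.358, -0.79]], 't': [400.465, -317.695, 1448.157]}
side {'mtx': [[471.312, 0.0, 323.756], [0.0, 471.312, 190.505], [0.0, 0.0, 1.0]], 'R': [[-0.962, -0.272, 0.018], [-0.204, 0.676, -0.708], [0.181, -0.684, -0.706]], 't': [556.142, 206.497, 930.474]}
wrist {'mtx': [[315.616, 0.0, 318.425], [0.0, 315.616, 203.335], [0.0, 0.0, 1.0]], 'T_tool_cam': [[0.0, -0.963, -0.268, 68.979], [1.0, 0.0, -0.0, -0.334], [0.0, -0.268, 0.963, -143.886], [0.0, 0.0, 0.0, 1.0]]}
```

View pics/scene0.png

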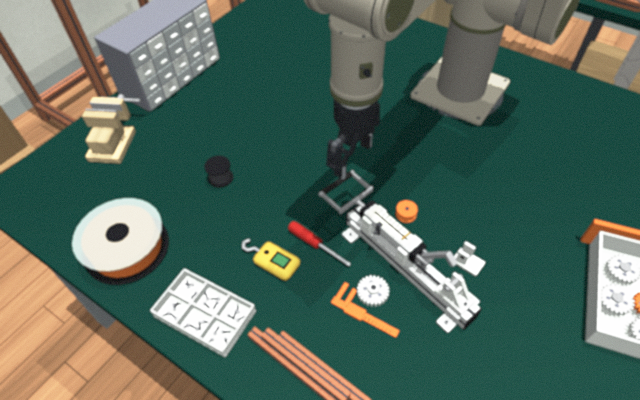

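View pics/side0.png

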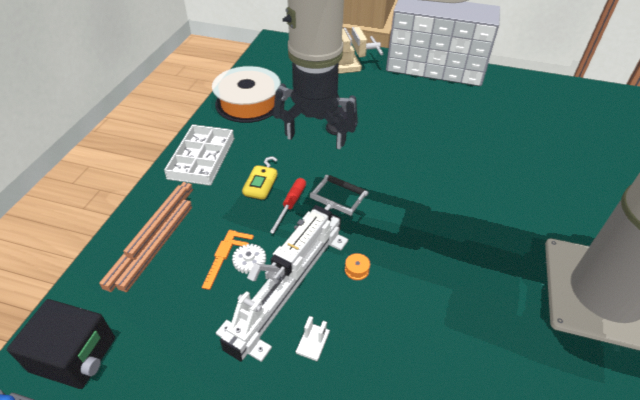

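```bash
python3 - <<'E'
import cv2, numpy as np, pickle
d=pickle.load(open("d0.pkl","rb"))
a=d["side"]["pixels"][165:365,200:400,::-1]
b=d["scene"]["pixels"][160:345,300:500,::-1]
cv2.imwrite("pics/a.png",cv2.resize(a,(600,600),interpolation=cv2.INTER_CUBIC))
cv2.imwrite("pics/b.png",cv2.resize(b,(640,592),interpolation=cv2.INTER_CUBIC))
E
```

```text
(no output)
```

View pics/a.png

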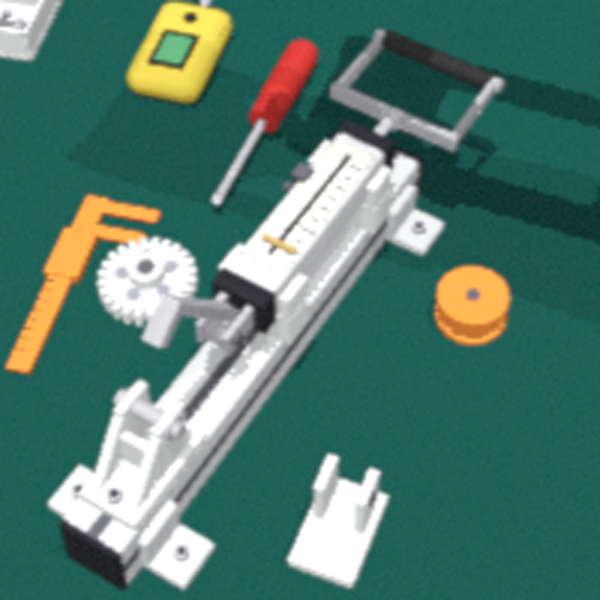

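View pics/b.png

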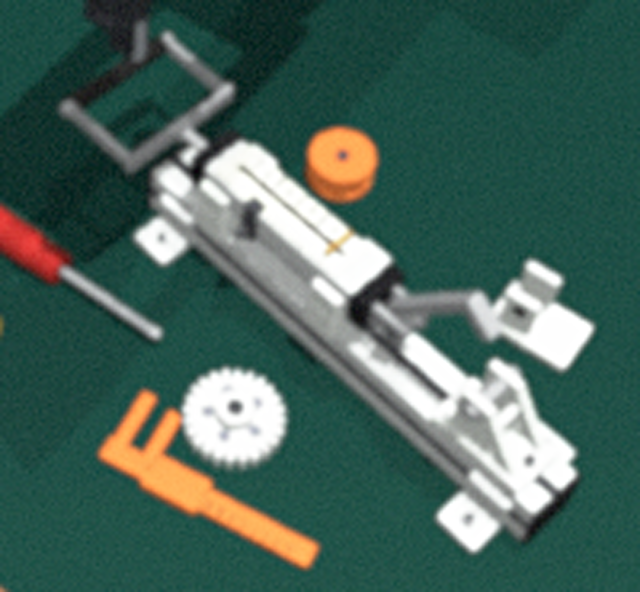

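View pics/wrist0.png

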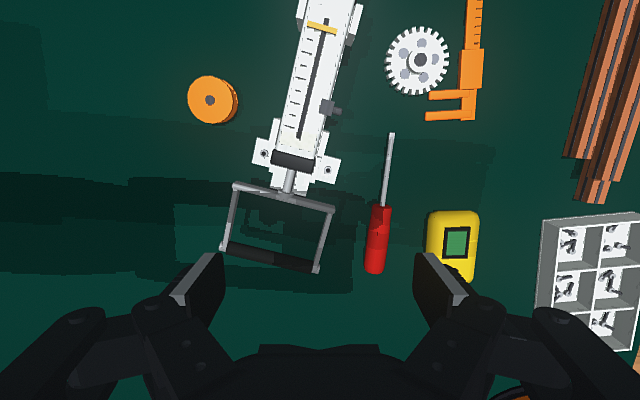

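```bash
cat > h.py <<'E'
import cv2, numpy as np, pickle
from scipy.spatial.transform import Rotation as Ro
def bp(s,uv,z,pose=None):
    if pose is not None:
        T=np.eye(4);T[:3,:3]=Ro.from_euler("xyz",pose[1],degrees=True).as_matrix();T[:3,3]=pose[0]
        W=T@s["T_tool_cam"];R=W[:3,:3].T;t=-R@W[:3,3]
    else: R=np.array(s["R"]);t=np.array(s["t"])
    c=-R.T@t; d=R.T@np.linalg.solve(s["mtx"],[uv[0],uv[1],1])
    return c+d*(z-c[2])/d[2]
E
python3 - <<'E'
from h import *
d=pickle.load(open("d0.pkl","rb"))
P=([599.43,.05,230.24],[-179.89,-.008,90])
A=lambda x,y:(200+x/3,165+y/3)
B=lambda x,y:(300+x/3.2,160+y/3.2)
L=[("bar1",84,A(380,38),B(68,106),(317,268)),("bar2",84,A(497,82),B(165,40),(225,248)),
("pointer",99,A(280,244),B(340,243),(322,28)),("tab",99,A(301,172),B(248,213),(327,104)),
("boxfront",None,None,None,None),("pin1",83,A(122,393),B(470,385),None),("pin2",83,A(180,428),B(512,372),None),
("drum",24,A(473,296),B(342,155),(210,100)),("spare",0,A(338,540),B(545,335),None),("gear",22,A(147,267),B(235,407),(418,60)),
("shaftR",10,A(215,200),B(158,335),(391,135))]
for n,z,a,b,w in L:
    if z is None: continue
    print(n,bp(d["side"],a,z).round(1)[:2],bp(d["scene"],b,z).round(1)[:2], bp(d["wrist"],w,z,P).round(1)[:2] if w else "")
# hook end triangulation
def Pm(s): return np.array(s["mtx"])@np.c_[s["R"],s["t"]]
for n,a,b in [("hook elbow",A(160,302),B(478,298)),("claw tip",A(158,345),B(495,335)),("hook base",A(228,310),B(400,305))]:
    X=cv2.triangulatePoints(Pm(d["side"]),Pm(d["scene"]),np.array(a,float),np.array(b,float));print(n,(X[:3]/X[3]).ravel().round(1))
E
```

```text
bar1 [595.4 -79.1] [597.  -79.7] [597.3 -79.5]
bar2 [503.7 -59.5] [507.8 -55.7] [505.8 -57.7]
pointer [601.  133.6] [602.4 137.1] [601.5 135.2]
tab [606.6  73.4] [615.  76.] [605.9  78.3]
pin1 [658.5 251.4] [639.9 249.9] 
pin2 [618.  263.5] [617.3 267.4] 
drum [484.4  82.9] [485.4  84.9] [484.   84.9]
spare [524.4 262.8] [527.1 268.3] 
gear [702.4 120.9] [703.6 124.6] [700.9 124.1]
shaftR [683.   42.9] [680.   50.3] [680.4  48. ]
hook elbow [633.1 236.4 162.4]
claw tip [632.9 250.8 138.2]
hook base [617.4 187.9  93. ]
```

play_rows(
  motion=[
    [[3,0.3,0,0,0,3],[6,0.6,0,0,0,6],[9,0.8,0,0,0,9],[12,1.1,0,0,0,12],[15,1.4,0,0,0,13.8]],
  ],
  jaw=0,
  squeeze=40,
)

```text
time: 0.65
tool_pos: [613.8, 151.1, 230.9]
tcp_rot: [-180.0, 0.0, 76.1]
ft_force: [-0.5, 0.1, 0.1]
finger_gap: 12.0
grip_force: 0.0
```

play_rows(
  motion=[
    [[2.6,-0.5,2,0,0,0],[5.3,-0.9,4,0,0,0],[5.3,-0.9,6,0,0,0],[5.3,-0.9,6,0,0,0]],
  ],
)

```text
time: 1.05
tool_pos: [615.3, 203.9, 166.8]
tcp_rot: [-179.6, 0.2, 76.3]
ft_force: [-1.0, -0.5, -1.3]
finger_gap: 0.1
grip_force: 0.0
```

```bash
python3 - <<'E'
from bench import sensors, optics
import cv2, numpy as np, pickle
st=sensors.sense();print(st["tool_pos"],st["tcp_rot"],st["ft_force"],st["finger_gap"])
s=optics.snapshot("side")["pixels"];c=optics.snapshot("scene")["pixels"]
a=cv2.resize(s[150:350,200:330,::-1],(390,600),interpolation=cv2.INTER_CUBIC)
b=cv2.resize(c[160:360,380:516,::-1],(408,600),interpolation=cv2.INTER_CUBIC)
cv2.imwrite("pics/c.png",np.hstack([a,b]))
E
```

```text
[615.30516454 203.94194288 166.75174852] [-179.63610501    0.19508867   76.28793663] [-1.03036856 -0.45066244 -1.25282692] 0.06423500608957643
```

View pics/c.png

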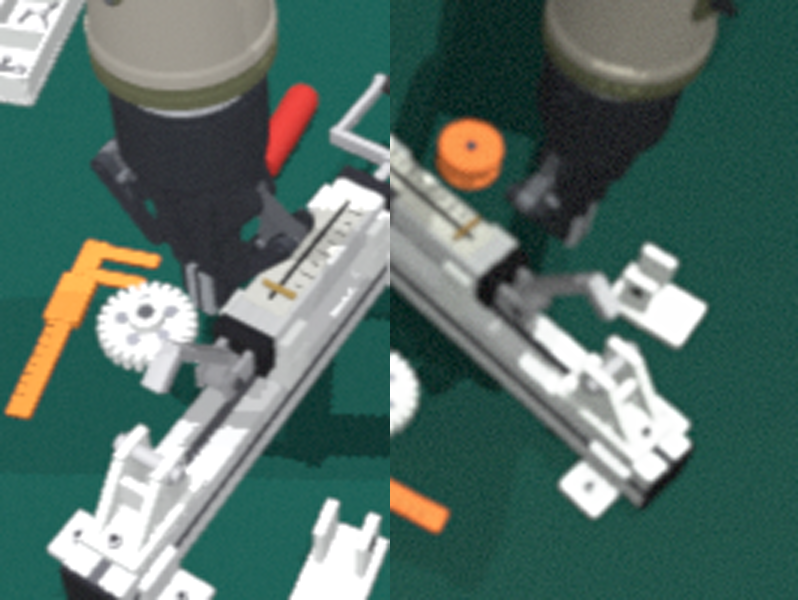

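play_rows(
  motion=[
    [[0.2,0.2,1.3,0,0,0],[0.4,0.2,2.6,0,0,0],[1.2,0.2,3.0,0,0,0],[1.9,0.2,3.3,0,0,0],[2.6,0.2,3.8,0,0,0]],
  ],
)

```text
time: 1.65
tool_pos: [626.4, 229.0, 133.4]
tcp_rot: [180.0, -0.0, 76.2]
ft_force: [-0.8, -1.2, 0.6]
finger_gap: -0.2
grip_force: 0.5
```

play_rows(
  motion=[
    [[0.7,0,0.6,0,0,0],[1.3,0,1.2,0,0,0],[1.8,0,2,0,0,0],[2.1,0,2.8,0,0,0],[2.1,0,2.8,0,0,0]],
  ],
)

```text
time: 2.15
tool_pos: [630.1, 249.1, 103.3]
tcp_rot: [-179.9, 0.1, 76.2]
ft_force: [-0.1, -0.3, -0.1]
finger_gap: -0.0
grip_force: 0.0
```

play_rows(
  motion=[
    [[0.1,0,0.3,0,0,0],[0.2,0,0.5,0,0,0],[0.2,0,0.7,0,0,0],[0.2,0,0.8,0,0,0],[0.2,0,0.8,0,0,0]],
  ],
)

```text
time: 2.65
tool_pos: [631.6, 250.7, 97.3]
tcp_rot: [180.0, -0.0, 76.2]
ft_force: [0.1, -0.0, 0.3]
finger_gap: -0.0
grip_force: 0.0
```

```bash
python3 - <<'E'
from bench import sensors, optics
import cv2, numpy as np, pickle
st=sensors.sense();print(st["tool_pos"],st["tcp_rot"],st["ft_force"],st["finger_gap"])
s=optics.snapshot("side")["pixels"];c=optics.snapshot("scene")["pixels"]
a=cv2.resize(s[150:350,200:330,::-1],(390,600),interpolation=cv2.INTER_CUBIC)
b=cv2.resize(c[160:360,380:516,::-1],(408,600),interpolation=cv2.INTER_CUBIC)
cv2.imwrite("pics/d.png",np.hstack([a,b]))
E
```

```text
[631.60696523 250.66874693  97.30051876] [ 1.79992312e+02 -6.37739314e-03  7.61924810e+01] [ 0.12982702 -0.02060951  0.30088499] -0.03469273289034341
```

View pics/d.png

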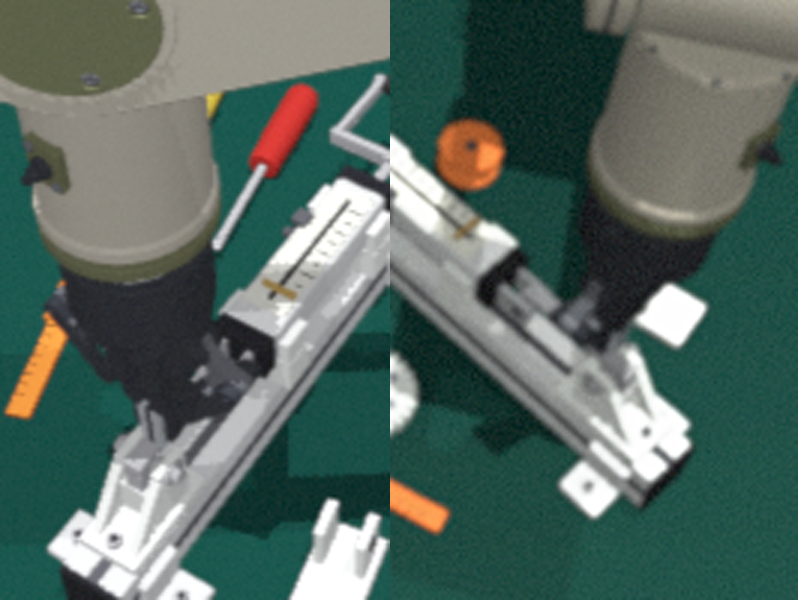

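play_rows(
  motion=[
    [[0,0,0.1,0,0,0],[0,0,0.2,0,0,0],[0,0,0.2,0,0,0]],
  ],
)

```text
time: 3.05
tool_pos: [631.7, 250.8, 95.9]
tcp_rot: [180.0, -0.0, 76.2]
ft_force: [-2.2, 0.5, 3.8]
finger_gap: 0.0
grip_force: 1.8
```

play_rows(
  motion=[
    [[0,0,0.1,0,0,0],[0,0,0.1,0,0,0],[0,0,0.1,0,0,0]],
  ],
)

```text
time: 3.35
tool_pos: [631.9, 250.8, 95.6]
tcp_rot: [180.0, -0.0, 76.2]
ft_force: [-2.1, -0.9, 9.2]
finger_gap: 0.3
grip_force: 4.3
```

play_rows(
  motion=[
    [[0,0,0.1,0,0,0],[0,0,0.1,0,0,0],[0,0,0.1,0,0,0]],
  ],
)

```text
time: 3.65
tool_pos: [632.0, 250.9, 95.4]
tcp_rot: [179.9, -0.0, 76.2]
ft_force: [-5.8, -1.2, 12.3]
finger_gap: -0.1
grip_force: 6.3
```

play_rows(
  motion=[
    [[0,0,-1.5,0,0,0],[0,0,-4,0,0,0],[-2,0,-6.5,0,0,0],[-6,0,-7,0,0,0],[-10,0,-7,0,0,0]],
  ],
)

```text
time: 4.15
tool_pos: [608.6, 153.3, 165.9]
tcp_rot: [179.8, -0.1, 76.3]
ft_force: [0.6, -0.6, 0.1]
finger_gap: 0.1
grip_force: 0.0
```

play_rows(
  motion=[
    [[-4,0,0,0,0,0],[-8,0,0,0,0,0],[-12,0,0,0,0,0],[-15,0,0,0,0,0],[-15,0,0,0,0,0]],
  ],
)

```text
time: 4.65
tool_pos: [571.3, 4.3, 163.8]
tcp_rot: [180.0, 0.1, 76.0]
ft_force: [1.0, 0.3, -0.0]
finger_gap: -0.1
grip_force: 0.0
```

```bash
python3 - <<'E'
from bench import sensors, optics
import cv2, numpy as np, pickle
st=sensors.sense();print(st["tool_pos"],st["tcp_rot"],st["ft_force"],st["finger_gap"])
w=optics.snapshot("wrist");s=optics.snapshot("side");c=optics.snapshot("scene")
pickle.dump((st,w,s,c),open("d1.pkl","wb"))
a=cv2.resize(s["pixels"][160:360,200:330,::-1],(390,600),interpolation=cv2.INTER_CUBIC)
b=cv2.resize(w["pixels"][:,:,::-1],(410,256),interpolation=cv2.INTER_AREA)
b2=cv2.resize(c["pixels"][230:340,400:510,::-1],(410,344),interpolation=cv2.INTER_CUBIC)
cv2.imwrite("pics/e.png",np.hstack([a,np.vstack([b,b2])]))
E
```

```text
[571.28123347   4.34089219 163.77728806] [1.79975954e+02 7.28991683e-02 7.59834553e+01] [ 0.95798665  0.29836658 -0.0283478 ] -0.07473819276227597
```

View pics/e.png

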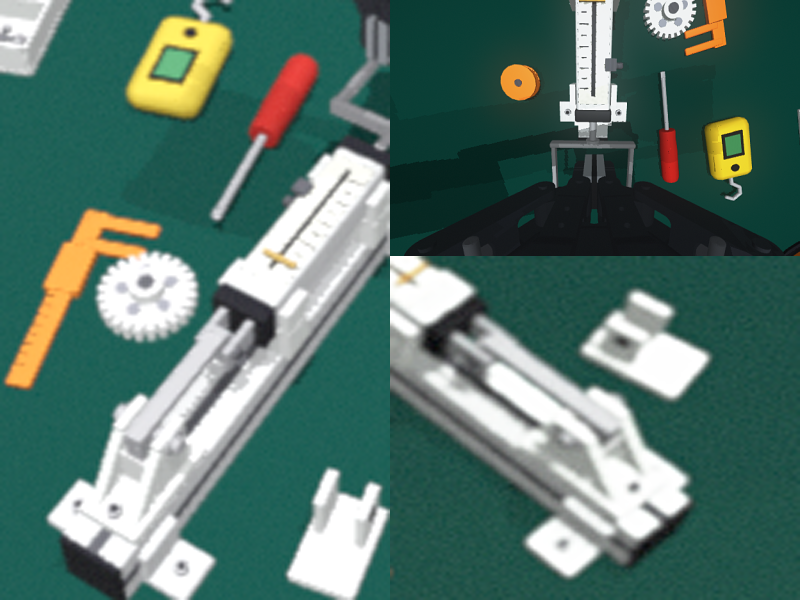

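play_rows(
  motion=[
    [[-2.5,-0.1,0,0,0,0],[-4.7,-0.2,1,0,0,0],[-4.7,-0.2,4,0,0,0],[-4.7,-0.2,6,0,0,0],[-4.7,-0.2,6.5,0,0,0]],
  ],
)

```text
time: 5.3
tool_pos: [557.1, -35.8, 95.4]
tcp_rot: [-179.7, 0.0, 76.3]
ft_force: [-0.6, 0.2, -0.3]
finger_gap: -0.0
grip_force: 0.0
```

play_rows(
  motion=[
    [[0,0,1,0,0,0],[0,0,2,0,0,0],[0,0,3,0,0,0],[0,0,4,0,0,0],[0,0,4,0,0,0]],
  ],
)

```text
time: 5.8
tool_pos: [557.6, -36.9, 56.5]
tcp_rot: [-179.8, 0.0, 76.2]
ft_force: [-0.0, 0.5, -0.8]
finger_gap: 0.2
grip_force: 0.0
```

play_rows(
  motion=[
    [[-0.3,0,0,0,0,0],[-0.6,0,0,0,0,0],[-0.8,0,0,0,0,0],[-1,0,0,0,0,0],[-1,0,0,0,0,0]],
  ],
)

```text
time: 6.3
tool_pos: [556.5, -47.3, 58.6]
tcp_rot: [180.0, 0.0, 76.2]
ft_force: [0.0, -0.1, -0.1]
finger_gap: -0.1
grip_force: 0.0
```

play_rows(
  motion=[
    [[-0.2,0,0,0,0,0],[-0.4,0,0,0,0,0],[-0.6,0,0,0,0,0],[-0.8,0,0,0,0,0],[-0.8,0,0,0,0,0]],
  ],
)

```text
time: 6.8
tool_pos: [554.4, -54.8, 58.3]
tcp_rot: [-180.0, -0.0, 76.2]
ft_force: [0.4, 0.8, -0.6]
finger_gap: -0.0
grip_force: 0.4
```

play_rows(
  motion=[
    [[-0.3,0,0,0,0,0],[-0.6,0,0,0,0,0],[-0.8,0,0,0,0,0],[-1.0,0,0,0,0,0],[-1.0,0,0,0,0,0]],
  ],
)

```text
time: 7.3
tool_pos: [551.9, -64.5, 58.3]
tcp_rot: [-180.0, -0.0, 76.2]
ft_force: [-1.3, 2.8, 1.1]
finger_gap: -0.1
grip_force: 1.4
```

play_rows(
  motion=[
    [[-0.4,0,0,0,0,0],[-0.8,0,0,0,0,0],[-1.2,0,0,0,0,0],[-1.6,0,0,0,0,0],[-1.7,0,0,0,0,0]],
  ],
)

```text
time: 7.8
tool_pos: [547.7, -80.8, 58.2]
tcp_rot: [-180.0, -0.0, 76.2]
ft_force: [-0.8, 7.5, 1.3]
finger_gap: 0.2
grip_force: 3.3
```

play_rows(
  motion=[
    [[-0.4,0,0,0,0,0],[-0.8,0,0,0,0,0],[-1.2,0,0,0,0,0],[-1.6,0,0,0,0,0],[-1.6,0,0,0,0,0]],
  ],
)

```text
time: 8.3
tool_pos: [543.8, -95.8, 58.1]
tcp_rot: [-179.9, -0.1, 76.2]
ft_force: [-0.5, 9.8, 2.4]
finger_gap: 0.1
grip_force: 4.6
```

```bash
python3 - <<'E'
from bench import sensors, optics
import cv2, numpy as np, pickle
st=sensors.sense();print(st["tool_pos"],st["tcp_rot"],st["ft_force"],st["finger_gap"])
w=optics.snapshot("wrist");s=optics.snapshot("side");c=optics.snapshot("scene")
pickle.dump((st,w,s,c),open("d2.pkl","wb"))
a=cv2.resize(s["pixels"][180:280,250:350,::-1],(400,400),interpolation=cv2.INTER_CUBIC)
b=cv2.resize(w["pixels"][0:200,220:420,::-1],(400,400),interpolation=cv2.INTER_CUBIC)
cv2.imwrite("pics/f.png",np.hstack([a,b]))
E
```

```text
[543.77997607 -95.81113607  58.14309796] [-1.79933994e+02 -9.24556218e-02  7.61920863e+01] [-0.53878646  9.7571887   2.44251365] 0.11032638572963863
```

View pics/f.png

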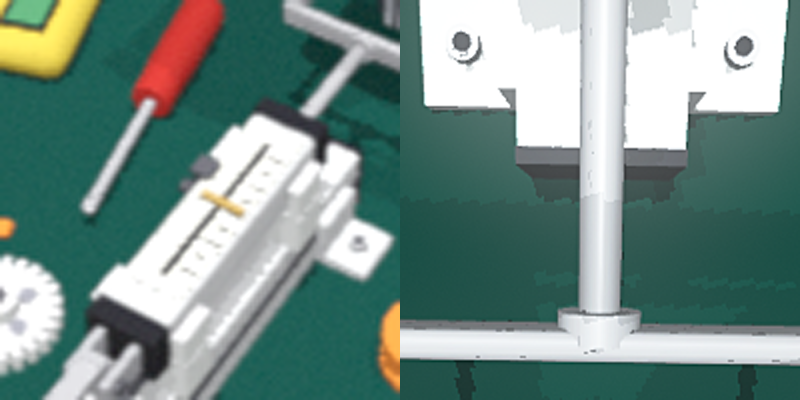

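```bash
python3 - <<'E'
from h import *
st,w,s,c=pickle.load(open("d2.pkl","rb"));d=pickle.load(open("d0.pkl","rb"))
u=np.array([.238,.971])
f=lambda x,y:bp(s,(250+x/4,180+y/4),99)[:2]
p=f(223,203.5)
for t in [(203,158),(207,162),(210,166)]:print((p-f(*t))@u, f(*t))
def gold(im,box):  # brass pointer centroid
    x0,y0,x1,y1=box;h=cv2.cvtColor(im[y0:y1,x0:x1],cv2.COLOR_RGB2HSV)
    m=(h[...,0]>14)&(h[...,0]<28)&(h[...,1]>90)&(h[...,2]>100);y,x=np.nonzero(m);return (x.mean()+x0,y.mean()+y0),m.sum()
for n,S0,S1,b0,b1 in [("side",d["side"],s,(280,235,305,255),(290,215,320,245)),("scene",d["scene"],c,(395,225,415,245),(375,210,410,240))]:
    a,na=gold(S0["pixels"],b0);b,nb=gold(S1["pixels"],b1)
    A,B=bp(S0,a,99)[:2],bp(S1,b,99)[:2];print(n,a,na,b,nb,A,B,(A-B)@u)
a=cv2.resize(s["pixels"][205:255,280:330,::-1],(400,400),interpolation=cv2.INTER_CUBIC)
b=cv2.resize(c["pixels"][205:255,360:410,::-1],(400,400),interpolation=cv2.INTER_CUBIC)
cv2.imwrite("pics/g.png",np.hstack([a,b]))
E
```

```text
19.947329357052805 [608.10182885  66.15988876]
18.713803317495383 [605.42957887  68.08524565]
17.237541243281665 [603.23556331  70.143369  ]
side (np.float64(292.5625), np.float64(245.8125)) 16 (np.float64(305.3529411764706), np.float64(230.2941176470588)) 17 [602.74244117 132.8204145 ] [591.19209513  89.96247711] 44.364039559817456
scene (np.float64(403.8), np.float64(236.4)) 5 (np.float64(402.5660377358491), np.float64(213.71698113207546)) 53 [606.18317449 133.4962189 ] [556.79922136 103.48991166] 40.88950517645643
```

View pics/g.png

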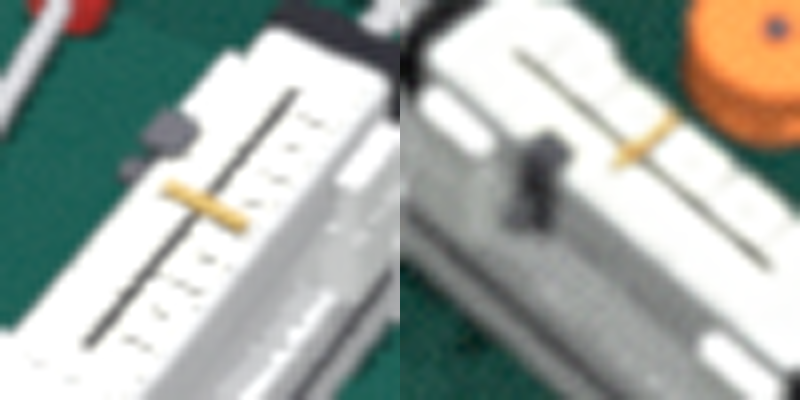

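```bash
python3 - <<'E'
from h import *
st,w,s,c=pickle.load(open("d2.pkl","rb"))
u=np.array([.238,.971]);v=np.array([.971,-.238])
f=lambda S,x,y,ox,oy:bp(S,(ox+x/8-.5,oy+y/8-.5),99)[:2]
for S,o,P,T in [(s,(280,205),[(167,186),(245,227),(206,206)],[(165,108),(198,130),(185,155),(142,135),(171,131)]),
 (c,(360,205),[(218,162),(277,118),(248,140)],[(150,150),(145,145),(155,155),(165,140),(130,165)])]:
    p=[f(S,*x,*o) for x in P];t=[f(S,*x,*o) for x in T]
    print([((q-p[2])@u).round(1) for q in p+t],[((q-p[2])@v).round(1) for q in p+t],p[2],(p[1]-p[0])/np.linalg.norm(p[1]-p[0]))
E
```

```text
[np.float64(-0.6), np.float64(0.9), np.float64(0.0), np.float64(-21.8), np.float64(-19.8), np.float64(-11.3), np.float64(-11.5), np.float64(-16.2)] [np.float64(11.4), np.float64(-11.4), np.float64(0.0), np.float64(25.0), np.float64(14.2), np.float64(12.8), np.float64(25.2), np.float64(19.8)] [591.41457764  89.91352815] [-0.95330527  0.30200837]
[np.float64(-0.5), np.float64(0.3), np.float64(0.0), np.float64(-15.2), np.float64(-17.2), np.float64(-13.2), np.float64(-14.7), np.float64(-15.4)] [np.float64(10.9), np.float64(-10.8), np.float64(0.0), np.float64(21.3), np.float64(21.1), np.float64(21.4), np.float64(16.1), np.float64(28.6)] [589.79549133  92.81966319] [-0.96257136  0.27102837]
```

play_rows(
  motion=[
    [[-0.3,0,0,0,0,0],[-0.6,0,0,0,0,0],[-0.9,0,0,0,0,0],[-1.1,0,0,0,0,0],[-1.2,0,0,0,0,0]],
  ],
)

```text
time: 8.95
tool_pos: [541.0, -106.6, 58.1]
tcp_rot: [-179.9, -0.1, 76.2]
ft_force: [-1.1, 12.7, 3.2]
finger_gap: -0.2
grip_force: 6.0
```

play_rows(
  motion=[
    [[0,0,0,0,0,0],[0,0,0,0,0,0]],
  ],
)

```text
time: 9.15
tool_pos: [541.0, -106.6, 58.1]
tcp_rot: [-179.9, -0.1, 76.2]
ft_force: [-1.3, 11.8, 2.6]
finger_gap: -0.4
grip_force: 5.7
```

```bash
cat > m.py <<'E'
from h import *
from bench import sensors, optics
st=sensors.sense();print(st["tool_pos"],st["ft_force"])
u=np.array([.238,.971]);v=np.array([.971,-.238])
for n in ("side","scene"):
    S=optics.snapshot(n);im=S["pixels"]
    # rectify the z=99 plane: 2 px/mm, rows along u, cols along v
    o=np.array([591.,90.]);R,t=np.array(S["R"]),np.array(S["t"])
    g=np.array([[a,b] for a,b in [(-50,-50),(50,-50),(50,50),(-50,50)]],float) #(u,v)
    X=np.array([[*(o+a*u+b*v),99] for a,b in g]);q=(S["mtx"]@(R@X.T+t[:,None])).T;q=q[:,:2]/q[:,2:]
    H=cv2.getPerspectiveTransform(q.astype(np.float32),(np.c_[g[:,1],g[:,0]]*2+100).astype(np.float32))
    W=cv2.warpPerspective(im,H,(200,200),flags=cv2.INTER_CUBIC);h=cv2.cvtColor(W,cv2.COLOR_RGB2HSV).astype(int)
    y,x=np.nonzero((h[...,0]>12)&(h[...,0]<30)&(h[...,1]>70)&(abs(np.arange(200)[None]-100)<30))
    print(n,"pointer u,v",(np.median(y)-100)/2,(np.median(x)-100)/2,len(x))
    m=((h[...,2]<150)&(h[...,1]<70)).astype(np.uint8); m[:,:125]=0; m[:,160:]=0; m[:40]=0;m[125:]=0
    N,L,st_,c=cv2.connectedComponentsWithStats(m)
    for i in range(1,N):
        if st_[i,4]>60: print("  dark",(c[i]-100)/2,(st_[i,:2]-100)/2,st_[i,2:4]/2,st_[i,4]/4)
E
python3 m.py
```

```text
[ 541.01410085 -106.58453795   58.14248423] [-1.28720334 11.84564552  2.64445058]
side pointer u,v -11.5 0.5 464
  dark [ 20.41306954 -10.92805755] [ 14. -25.] [12.  37.5] 208.5
scene pointer u,v -9.0 -0.5 374
  dark [24.55529301 -8.48393195] [ 14.5 -22.5] [15.5 35. ] 264.5
```

```bash
sed -i 's/^    m=((h/    print(W[60:104,122:158:3].mean(2).astype(int)[::2])\n    m=((h/' m.py; python3 m.py
```

```text
[ 540.99326215 -106.57904301   58.12342994] [-0.81959242 11.98584959  2.48809892]
side pointer u,v -11.5 0.5 465
[[254 244 193 143 131 130 128 126 123 114  94  76]
 [254 235 172 127 123 125 127 126 127 116  95  76]
 [255 222 154 121 122 127 128 126 126 118  96  76]
 [255 218 146 118 120 129 129 127 126 117  95  76]
 [253 218 147 113 122 129 129 127 126 118  93  75]
 [248 215 151 116 125 130 128 125 127 118  94  77]
 [236 207 148 121 123 129 127 126 127 121  98  80]
 [213 193 146 121 121 125 124 127 127 122 100  80]
 [191 178 140 118 120 118 117 123 124 115  97  79]
 [182 175 139 117 118 113 108 110 114 104  87  77]
 [183 182 153 125 116 109  98  96  97  91  79  73]
 [202 201 179 151 127 103  86  82  83  81  75  71]
 [233 233 213 187 156 109  77  73  76  76  72  71]
 [250 250 243 223 181 120  80  72  75  77  72  72]
 [255 253 253 250 203 129  87  77  79  79  74  71]
 [255 255 254 252 219 142  92  90  88  83  74  71]
 [255 255 255 252 222 155 105 105 101  90  75  72]
 [255 255 255 255 224 156 119 117 111  95  78  73]
 [255 255 255 255 232 160 120 120 117  99  82  74]
 [255 255 255 252 
[... 721 characters left out ...]
4  90  76  64  56  51]
 [195 177 149 122 107  98  97  90  78  65  59  50]
 [183 164 144 122 116 107 105  97  86  71  62  53]
 [187 176 157 149 137 130 119 116  97  82  64  58]
 [208 200 191 184 173 157 149 134 117  94  72  58]
 [235 227 226 222 208 189 181 156 138 112  85  64]
 [250 249 247 248 234 226 207 187 156 133  97  76]
 [255 254 255 254 253 245 233 212 178 143 111  83]
 [255 255 255 255 255 252 249 232 198 155 123  89]
 [255 255 255 255 255 254 251 243 208 172 129 101]
 [255 255 255 255 254 254 251 240 217 173 139 110]
 [255 255 254 254 254 254 250 241 218 175 144 116]
 [255 255 254 254 254 254 249 243 212 180 145 126]]
  dark [24.57783019 -8.525     ] [ 14.5 -23. ] [15.5 35.5] 265.0
```

play_rows(
  motion=[
    [[-0.1,0,0,0,0,0],[-0.2,0,0,0,0,0],[-0.3,0,0,0,0,0],[-0.4,0,0,0,0,0],[-0.4,0,0,0,0,0]],
  ],
)

```text
time: 9.85
tool_pos: [540.1, -110.3, 58.1]
tcp_rot: [-179.9, -0.2, 76.2]
ft_force: [-1.1, 12.6, 2.9]
finger_gap: 0.0
grip_force: 6.1
```

```bash
sed -i 's/W\[60:104,122:158:3\].*\[::2\]/W[50:96,128:146:3].mean(2).astype(int)[::2].T/' m.py; python3 m.py
```

```text
[ 540.07442664 -110.32599165   58.14532233] [-1.14511201 12.63106364  2.9194011 ]
side pointer u,v -15.0 2.0 437
[[255 255 255 250 227 194 166 144 133 128 126 125 134 144 153 171 196 225
  248 253 254 255 255]
 [255 254 242 218 182 146 129 122 118 114 114 115 117 120 121 129 153 187
  222 250 251 252 255]
 [253 245 220 186 155 132 125 123 121 122 125 124 120 117 116 115 127 155
  180 202 219 222 224]
 [250 238 212 177 147 129 124 126 126 126 128 129 126 119 114 110 104 108
  119 129 143 155 156]
 [255 238 198 157 134 127 125 125 124 125 127 128 126 119 110 101  89  79
   81  88  92 105 119]
 [217 199 166 135 122 124 125 124 125 126 126 127 126 121 109  97  85  75
   73  78  90 106 116]]
  dark [ 20.35891381 -10.98524203] [ 14.  -26.5] [12. 39.] 211.75
scene pointer u,v -12.75 2.5 322
[[254 254 254 254 255 253 240 222 207 189 163 142 126 120 126 152 183 215
  239 253 254 255 255]
 [254 254 254 255 254 244 225 199 171 149 135 121 103  96 107 126 154 190
  219 241 253 254 254]
 [254 255 255 253 247 237 214 178 150 132 114 102  97  95  95 109 135 164
  203 231 246 253 255]
 [255 255 253 252 246 229 198 167 137 113 103  99  96  94  96 103 122 156
  186 217 244 252 254]
 [251 251 252 247 234 215 190 158 126 106  97  94  93  93  94 103 120 139
  171 204 227 244 252]
 [236 238 240 231 217 198 173 146 125 108  93  89  90  89  90  95 109 133
  154 178 206 225 236]]
  dark [24.48055028 -8.84392789] [ 13.5 -23.5] [16.5 36. ] 263.5
```

play_rows(
  motion=[
    [[0,0,0,0,0,0],[0,0,0,0,0,0],[0,0,0,0,0,0],[0,0,0,0,0,0],[0,0,0,0,0,0]],
  ],
)

```text
time: 10.45
tool_pos: [540.1, -110.3, 58.1]
tcp_rot: [-179.9, -0.2, 76.2]
ft_force: [-0.3, 12.0, 2.7]
finger_gap: 0.2
grip_force: 6.0
```

play_rows(
  motion=[
    [[0,0,0,0,0,0],[0,0,0,0,0,0],[0,0,0,0,0,0],[0,0,0,0,0,0],[0,0,0,0,0,0]],
  ],
)

```text
time: 10.95
tool_pos: [540.1, -110.3, 58.1]
tcp_rot: [-179.9, -0.2, 76.2]
ft_force: [-1.3, 13.1, 2.6]
finger_gap: -0.2
grip_force: 6.0
```

```bash
python3 -c "
from bench import sensors,job
print(sensors.sense()['tool_pos'],sensors.sense()['ft_force']);print(job.hand_in())"
```

```text
[ 540.05121317 -110.25558336   58.12826028] [-1.27830064 13.14200696  2.64125422]
the job is handed in; nothing more can be done
None
```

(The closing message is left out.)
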